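# Lock an end stop on slotted strut with a press-and-turn hammer-head hold-down

### The job

The aluminium end stop has already been set to position on the slotted steel rail; lock it there with the orange T-handled spring hold-down from the rack. Feel its hammer head down through the slot in the stop's foot into the rail, press against the spring, turn it a quarter turn clockwise as far as it goes, let it come up under the lips, and give it a firm upward tug (about 15 N) to prove that it has caught before you let go. Do not force it, do not shift the stop, and leave the plug, the mould block and the other things on the bench where they are.

Things in the scene. Friction and masses are not known exactly. Their poses are not given: they have to be found in the camera images.
- holddown: Hold-down with orange T-bar, 86 mm tall, 0.27 kg, standing upright in one of the rack's places at any yaw. Origin: on its axis, level with the underside of its hammer head; z up the shank, x along the T-bar (a half turn looks the same). Head 34 by 22.5 mm and 8 mm high, shank 12 mm thick, spring cup 26 mm across at z 36 to 52 mm, neck 14 mm across, T-bar 76 (x) by 14 mm (y) at z 62 to 86 mm.
- holddown_grip (a point): Middle of the T-bar, 74 mm above the hold-down's origin, same axes; the bar is gripped across its 14 mm. The head is screwed on and fixed by a lock nut: its long side is parallel to the bar only to within 17 degrees either way, different each time, hidden while in the rack and not reported: feel (or look) for the angle at which it drops into the slot.
- holddown_washer (a point): Point on the hold-down's axis, 17 mm above its origin, where the underside of its steel washer (56 mm across, 4 mm thick) is when free. The washer gives upward along the shank by at most 14 mm against the spring: 4 N at first, then 1 N more per mm. With the washer on the stop's foot, the head needs 6 mm more depth to clear the lips and turn.
- rail: Slotted steel strut, 360 mm long (x), 41 mm wide (y), 41 mm high, fixed to the bench. Origin: middle of its underside, on the bench. Slot in the top 25 mm wide, all along; lips 7 mm deep (undersides at z 34 mm); channel below 36 mm wide, floor at 2.5 mm. Two round head corners let the head turn only clockwise (from above); the square ones stop it on the walls about 6 degrees past square.
- stop_hole (a point): Middle of the slot in the end stop's foot, on its upper face, 49 mm above the bench; x along the rail, z up. Slot 44 (x) by 25 mm (y), over the rail's slot; foot 8 mm thick, 90 by 60 mm, on the rail. Stop block from 45 to 87 mm on the +x side, 22 mm above the foot. Only friction, 6 N, keeps it from sliding. Locked, the washer bears on the foot and the spring pulls the head up with 10 N.
- rack: Dark blue moulded block 76 mm (x) by 200 mm (y) by 40 mm high, fixed to the bench. Origin: middle of its underside. Two round places 46 mm wide and 30 mm deep at y = -57.5 and +57.5 mm; the washer of the hold-down and the flange of the plug rest on its top.
- plug: Flanged steel locating plug with a round black knob 42 mm wide, 75 mm tall, standing in the other place of the rack; origin at the middle of its underside. Leave alone.
- mould_block: Stepped steel mould block 90 x 150 x 52 mm lying on the bench, origin at the middle of its underside. Leave alone.
- mould_slide: Aluminium block 70 x 95 x 36 mm on the bench, origin at the middle of its underside. Leave alone.
- spanner: Steel spanner 170 mm long lying on the bench. Leave alone.
- insert_a: Black half-round insert 60 mm wide and 6 mm thick on the sheet of paper. Leave alone.
- insert_b: Second black half-round insert, the same, on the sheet of paper. Leave alone.
Things that resemble listed ones, but are neither listed nor needed, are in the scene too. What is shaped like the holddown but green is not meant.

How it is judged (in metres and radians):
On the way, in this order (a step that is already met when the one before it is completed fails the run):
1. the head is down in the rail below the lips, bar still roughly lengthwise, through the stop's slot (z of holddown in the frame of rail below 0.0255 m and angle between the x axis of holddown and the x axis of rail, either way round below 0.5 rad and horizontal distance between holddown and stop_hole below 0.012 m), for 0.05 s.
2. pressed down, it has been turned a quarter turn (z of holddown in the frame of rail below 0.0275 m and angle between the x axis of holddown and the y axis of rail, either way round below 0.55 rad and horizontal distance between holddown and stop_hole below 0.012 m), for 0.05 s.
3. tugged: with the bar across, the head is pulled up against the lips with at least 8 N beyond the 10 N of the spring (z of holddown in the frame of rail between 0.0255 and 0.0285 m and angle between the x axis of holddown and the y axis of rail, either way round below 0.55 rad and contact force between holddown and rail above 18 N and contact force between the fingers and holddown above 1 N), for 0.05 s.
At the end, for the whole second after the job is handed in: Hold-down released, at rest and upright (0.08 rad) within 12 mm of the middle of the stop's slot, its T-bar across the rail (0.55 rad), its head held up under the lips by the spring (its underside 24 to 28.5 mm above the rail's underside, over 4 N); the stop within 8 mm of where it was set (angle between the x axis of holddown and the y axis of rail, either way round below 0.55 rad and angle between the z axis of holddown and the z axis of rail, either way round below 0.08 rad and z of holddown in the frame of rail between 0.024 and 0.0285 m and horizontal distance between holddown and stop_hole below 0.012 m and contact force between holddown and rail above 4 N and linear speed of holddown below 0.02 m/s and distance of stop_hole from where it was at the start of the episode below 0.008 m); the robot touches nothing.
It fails at once if the stop is shifted by more than 10 mm (distance of stop_hole from where it was at the start of the episode above 0.01 m).
It fails at once if the hold-down is forced: over 50 N on the stop, over 50 N on the rail while still lengthwise, or over 150 N on the rail at any time (contact force between holddown and stop above 50 N or (contact force between holddown and rail above 50 N and angle between the x axis of holddown and the x axis of rail, either way round below 0.6 rad) or contact force between holddown and rail above 150 N).
It fails at once if the plug, the mould block or another thing on the bench is moved by more than 20 mm (distance of any of plug, mould_block, mould_slide, spanner, insert_a, insert_b from where it was at the start of the episode above 0.02 m).
It also fails if it takes over 72 s, if anything falls off the work surface, if the arm or the gripper's body presses on something with over 40 N, if the wrist force passes 120 N, or if a joint passes its speed limit or range.

### The arm

A 7-joint arm with a two-finger parallel gripper is mounted at the origin on the work surface. World frame = base frame: x ahead of the robot, y to its left, z up, the work surface at z = 0. Lengths are in mm, angles in rad, forces in N, time in s.
With the tool pointing down it reaches from about 400 to 875 mm from the base axis. Payload 6.5 kg.
Tool frame: the origin (TCP) lies midway between the tips of the shut fingers; the grasp point (between the pads) lies 19 mm behind it; y points along the fingers, x is the direction in which the jaws open and shut, and the axes are right-handed (so a half turn about y gives the same grasp; the last joint's range is limited). The gripper opens to 85 mm and grips with 20 to 120 N. Pads are 22 mm wide; open, the fingers measure 114 mm over their backs; the gripper's body (76 mm by 85 mm) begins 54 mm behind the grasp point. The pads swing forward as they close: fully open they stand 13 mm farther back than shut.
Start: joints at [1.175, 0.536, -0.004, 1.538, 0.003, 1.067, -0.071], TCP at [210.5, -614.963, 231.29] pointing down, gripper open.
Joint ranges: [-2.7, 2.7], [-0.37, 2.16], [-1.27, 1.26], [0.24, 2.4], [-1.31, 4.45], [0.19, 1.91], [-2.76, 2.76]. Speed limits (rad/s): [2.39, 2.39, 3.14, 3.14, 3.14, 3.14, 3.14].

### API

Orientations are given as [roll, pitch, yaw] about the fixed x, y, z axes, in that order (R = Rz(yaw) Ry(pitch) Rx(roll)).
In Python, from station import get_obs, snapshot, get_calibration, sign_off, trace gives the robot as it stands.
- The arm moves only by the shell command python3 -m pendant 'ROWS' [FORCE]. ROWS is JSON, a list of rows, each a list of 5 numbers: the shift along the tool's x, y, z in cm, then the turn about the tool's y in rad, then the finger opening in cm, from 0 to 8.54. In form: [[dx, dy, dz, twist, grip], ...]. A call has 1 to 5 rows; each row is the pose to reach, as a shift and turn from the pose measured when the call began, along the tool's axes at that moment; what a row does not reach only later rows make up. A row lasts 1/10 s, in which the tool goes at most 50 mm and 8.59 degrees, less where a joint would pass 70% of its speed; a pose out of reach is approached as far as the arm can. A call with a gripper value outside its range is refused whole. The fingers move at their own pace and stop on an object; FORCE is the grip in N (left out, the last holds). Time passes only in rows, so rows that repeat a pose let the fingers close. It gives the time, the measured TCP pose, the force and the opening at its end, in the units of the state.
- get_obs(): the state, without advancing time (a new reading comes with each control period).
- snapshot(name): name is "side" or "top"; returns (picture, depth): 400x640x3 uint8, red, green, blue; 400x640 float32, mm along the optical axis (not along the pixel's ray), 0 where there is no reading.
- get_calibration(name): a dict with "mtx" (3x3 intrinsics, pixels), "dist" ([k1, k2, p1, p2, k3] as OpenCV has them; the pictures are not rectified), "rvec" (rotation vector, rad) and "tvec" (3), from world to camera coordinates, as OpenCV has them. Camera axes: x right, y down, z forward; pixel columns grow to the right and rows downward; lengths in mm; the calibration is good to about 2 mm. A picture is of the moment at which its call begins. get_calibration takes no time and is no camera call.
- sign_off(): hands the job in, once; it reports no verdict.
Trained networks look in the newest picture that a camera, given by its name, has taken for a name from the list of things; names that differ only in an ending like _2 or _b are one class to them, and where a whole thing is asked for, a point or a joint stands for the part that bears it (a point fixed in the world has none). Each returns a list of dicts, best first, with "p" (0 to 1); they miss things now and then, are a little off and sometimes report something else, mostly with a low value. They report only what shows in the picture. A call takes as long as a camera call. They do not tell look-alikes from the thing itself.
- trace(camera, query): "pixels" (400x640 bool, what is visible of it) and "bbox" ([centre column, centre row, width, height] in pixels, round what is visible of it).
The state is a dict: "t": time; "joint_pos": joint angles; "joint_vel": joint speeds; "joint_torque": joint torques, N m; "ee_pos": TCP position; "orientation": TCP orientation; "wrist_force": force on the tool from outside, world axes, zero at the start; "torque": the same for the moment, N m; "width": opening from 0.0 (shut) to 1.0 (fully open).
Only numpy, scipy, OpenCV 4.12 (cv2) and the standard library are available. Lean on these libraries where they do the work, as an engineer would, in place of code of your own. Each camera call takes 0.05 s, during which the arm holds its last target.

## Working session

There is one attempt and no reset: what is moved stays moved. The work goes in short steps, Python scripts to look and compute and a shell command to move; the robot and the scene stay as the last step left them, time stands still between calls to the robot, and variables do not carry over. Pictures are saved under pics/ and viewed, and the job is handed in when it is done.

```bash
ls; mkdir -p pics; python3 - <<'E'
from station import *
import cv2
o=get_obs();print({k:(v if not hasattr(v,'tolist') else v.tolist()) for k,v in o.items()})
for n in("side","top"):
    p,d=snapshot(n);cv2.imwrite(f'pics/{n}0.png',p[:,:,::-1]);c=get_calibration(n);print(n,c)
E
```

```text
pics
{'t': 0.0, 'joint_pos': [1.174799576403996, 0.5371316648037441, -0.0044138540678149265, 1.5388405209646892, 0.0025693603134039115, 1.0673098349705745, -0.07121403121474375], 'joint_vel': [-0.001827476644463017, -0.0019703052922558735, -0.001262966053178959, -0.0006545024395258011, 9.300692045568733e-05, 0.0008219672320696, -0.0002760372605693002], 'joint_torque': [-6.14072018834122e-05, -58.34250569343567, 1.0484712570905685, -25.911022424697876, 0.01227894943440333, 0.009446239855606109, -1.967816501746711e-05], 'ee_pos': [210.28156372415546, -614.396293845832, 230.44838784204256], 'orientation': [-1.5709061310702295, 0.0016801199281910595, -1.240977930049002], 'wrist_force': [-0.30530906830344823, 0.7024940809331224, -0.6057465592125968], 'torque': [-0.00561731497607209, -0.004544493779657999, 0.026228128767627854], 'width': 0.9992863076252335}
side {'mtx': array([[414.3578827 ,   0.        , 319.56964563],
       [  0.        , 414.3578827 , 195.63428387],
       [  0.        ,   0.        ,   1.        ]]), 'dist': array([-0.0612348,  0.       ,  0.       ,  0.       ,  0.       ]), 'rvec': array([ 0.33547223, -2.71867216,  1.27552291]), 'tvec': array([ 580.25798244,  133.43626768, 1098.10601026])}
top {'mtx': array([[449.6344446 ,   0.        , 322.63874226],
       [  0.        , 449.6344446 , 197.2102549 ],
       [  0.        ,   0.        ,   1.        ]]), 'dist': array([-0.05814337,  0.        ,  0.        ,  0.        ,  0.        ]), 'rvec': array([ 2.17103236, -2.17525082,  0.13033958]), 'tvec': array([  44.93289302,  556.96937282, 1232.77622707])}
```

View pics/side0.png

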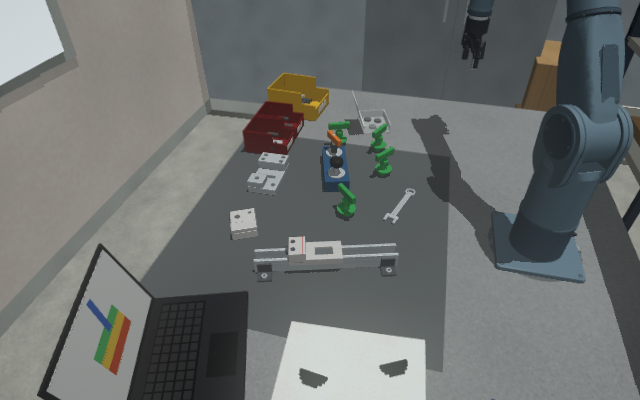

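View pics/top0.png

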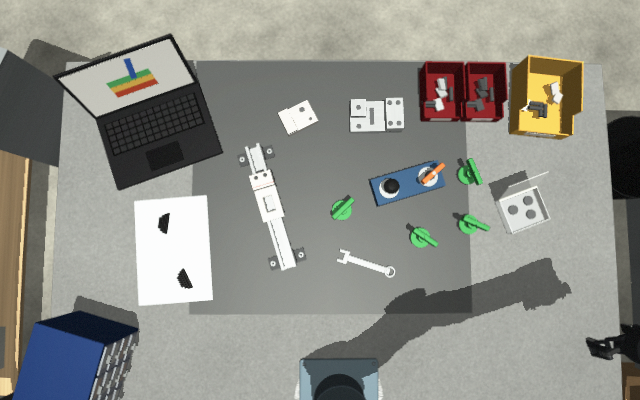

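The top view shows the orange hold-down at about (430,174) in the blue rack's right place, with the black-knobbed plug at (391,187). Four green look-alikes stand at (342,208), (421,238), (470,224) and (468,172). Only the one in the rack is orange, so that's the one meant. The rail runs (250,150)-(288,265), with the stop's slot near (269,203). I'll confirm in a crop and measure.

```bash
cat > h.py <<'E'
from station import *
import numpy as np, cv2
def cal(n):
    c=get_calibration(n);R=cv2.Rodrigues(c['rvec'])[0];return c,R,np.array(c['tvec']).reshape(3)
def rays(n,uv):
    c,R,t=cal(n);p=cv2.undistortPoints(np.array(uv,float).reshape(-1,1,2),c['mtx'],c['dist']).reshape(-1,2)
    return np.c_[p,np.ones(len(p))],R,t
def w_depth(n,uv,z):
    r,R,t=rays(n,uv);return (r*np.array(z).reshape(-1,1)-t)@R
def w_plane(n,uv,h):
    r,R,t=rays(n,uv);C=-R.T@t;d=r@R;s=(h-C[2])/d[:,2];return C+d*s[:,None]
def proj(n,P):
    c=get_calibration(n);return cv2.projectPoints(np.array(P,float).reshape(-1,1,3),c['rvec'],c['tvec'],c['mtx'],c['dist'])[0].reshape(-1,2)
def cloud(n,d,mask=None):
    m=d>0
    if mask is not None:m&=mask
    v,u=np.nonzero(m);return np.c_[u,v],w_depth(n,np.c_[u,v],d[v,u])
E
python3 - <<'E'
from h import *
p,d=snapshot("top");np.savez('top.npz',p=p,d=d)
q,e=snapshot("side");np.savez('side.npz',p=q,d=e)
a=cv2.resize(p[130:280,230:500],None,fx=2.9,fy=2.9,interpolation=cv2.INTER_CUBIC)
cv2.imwrite('pics/topcrop.png',a[:,:,::-1])
b=cv2.resize(q[110:280,240:420],None,fx=3.5,fy=3.5,interpolation=cv2.INTER_CUBIC)
cv2.imwrite('pics/sidecrop.png',b[:,:,::-1])
for cam,im,dd in(("top",p,d),("side",q,e)):
    hsv=cv2.cvtColor(im,cv2.COLOR_RGB2HSV)
    m=(hsv[...,0]>5)&(hsv[...,0]<18)&(hsv[...,1]>150)&(hsv[...,2]>80)
    if cam=="top": m[:, :400]=0; m[:,460:]=0
    else: m[:,:315]=0;m[:,360:]=0;m[:110]=0;m[175:]=0
    uv,P=cloud(cam,dd,m);print(cam,'orange',len(uv),uv.mean(0),P.mean(0),np.percentile(P,[2,50,98],axis=0).round(1))
    for k in("holddown","rail","stop_hole","rack","plug"):
        r=trace(cam,k)
        for x in r[:3]:
            uv,P=cloud(cam,dd,x['pixels']);print(cam,k,round(x['p'],2),np.round(x['bbox'],1),np.median(P,axis=0).round(1),P[:,2].max().round(1))
E
```

```text
top orange 118 [432.74576271 172.77966102] [ 613.91618531 -248.90573297  107.34789068] [[ 589.8 -277.1   80.8]
 [ 613.2 -245.9  108.8]
 [ 637.7 -220.5  112.9]]
top holddown 0.91 [423.5 238.3  27.3  24.5] [ 441.  -225.1   52.4] 93.4
top holddown 0.76 [474.4 227.5  29.   20. ] [ 475.4 -365.4   26.7] 92.8
top holddown 0.66 [470.6 170.8  20.5  24.7] [ 620.5 -364.8   52.6] 91.7
top rail 0.63 [271.8 208.3  68.6 128.2] [470.4 183.5   5.3] 58.0
top stop_hole 0.57 [267.5 199.6  33.3  51. ] [567.  201.3  50.9] 77.6
top rack 0.64 [407.9 184.4  77.9  46.1] [ 592.7 -187.5   39.8] 93.4
top plug 0.65 [389.8 187.8  19.5  18.1] [ 575.2 -135.    91.2] 103.0
side orange 95 [334.09473684 137.89473684] [ 611.71142819 -241.35057229  102.85225482] [[ 588.3 -272.4   89.8]
 [ 610.1 -238.2  104.2]
 [ 638.2 -219.7  110.7]]
side holddown 0.75 [383.5 159.2  18.7  31.5] [ 445.1 -223.1   43. ] 88.7
side holddown 0.71 [379.4 137.6  11.5  29.6] [ 480.3 -363.    46.4] 89.3
side holddown 0.7 [332.2 142.2  18.   29.1] [ 613.3 -242.5   72.3] 112.5
side rail 0.79 [325.6 262.4 151.1  37.7] [487.9 190.2  19.3] 47.7
side stop_hole 0.69 [314.1 249.8  58.6  27.6] [569.2 211.   48.5] 74.2
side rack 0.67 [334.7 168.8  25.   46.8] [ 592.6 -128.    38.8] 44.5
side plug 0.51 [336.  167.3  19.8  25.5] [ 580.6 -133.    50.6] 99.3
```

```bash
ls pics
```

```text
side0.png
sidecrop.png
top0.png
topcrop.png
```

View pics/topcrop.png

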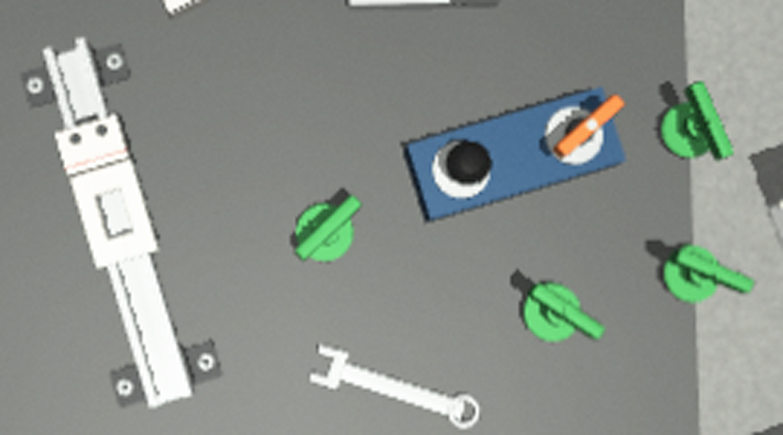

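View pics/sidecrop.png

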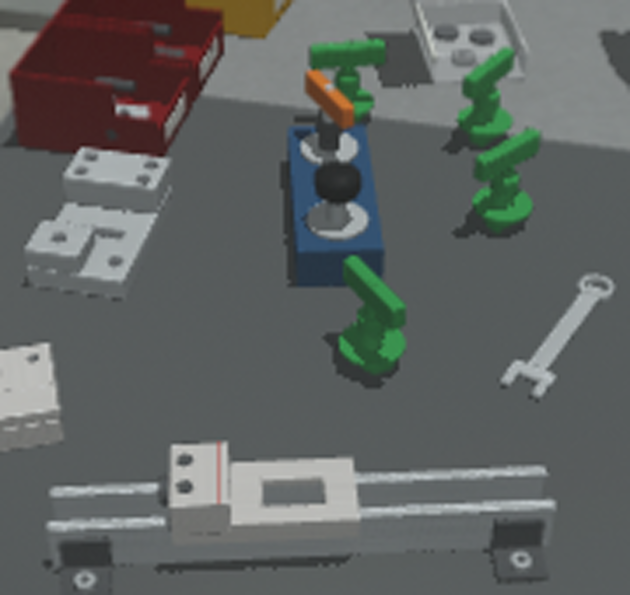

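The crops confirm it: the orange bar stands in the rack place away from the plug, and everything else of that shape is green. Next I'll fit precise poses.

```bash
python3 - <<'E'
from h import *
from scipy.optimize import minimize
T=np.load('top.npz');S=np.load('side.npz')
ims={'top':T['p'],'side':S['p']}
def omask(im,cam):
    # soft orange-ness
    f=im.astype(float);r,g,b=f[...,0],f[...,1],f[...,2]
    m=np.clip(((r-b)/(r+1)-0.35)/0.3,0,1)*(r>g*1.15)*(r>70)
    k=np.zeros_like(m)
    if cam=='top': k[155:190,410:455]=1
    else: k[122:152,318:352]=1
    return m*k
M={c:omask(ims[c],c) for c in ims}
for c in M: print(c,M[c].sum())
def box(x,y,yaw,z0,z1,L,W):
    c,s=np.cos(yaw),np.sin(yaw)
    return np.array([[x+c*a-s*b,y+s*a+c*b,z] for a in(-L/2,L/2) for b in(-W/2,W/2) for z in(z0,z1)])
def sil(cam,P,off,K=8):
    uv=(proj(cam,P)-off+0.5)*K
    h=cv2.convexHull(uv.astype(np.float32)).reshape(-1,2)
    im=np.zeros((60*K,60*K),np.uint8);cv2.fillPoly(im,[np.round((h-.5)*16).astype(np.int32)],255,shift=4)
    return cv2.resize(im,(60,60),interpolation=cv2.INTER_AREA)/255.
off={'top':(400,145),'side':(305,105)}
def cost(p,cams):
    t=0
    for c in cams:
        u,v=off[c];a=sil(c,box(*p,85,109,76,14),np.array([u,v]));m=M[c][v:v+60,u:u+60];t+=np.abs(a-m).sum()
    return t
for cams in(('top',),('side',),('top','side')):
    best=min((minimize(cost,[612+dx,-246,y0],args=(cams,),method='Nelder-Mead',options=dict(initial_simplex=[[612+dx,-246,y0],[618+dx,-246,y0],[612,-240,y0],[612,-246,y0+.15]],xatol=.01,fatol=.01)) for y0 in(-.6,-.9,-0.75) for dx in (-3,3)),key=lambda r:r.fun)
    print(cams,best.x.round(3),best.fun)
for c in('top','side'):
    im=ims[c];
    b=im[135:275,235:315] if c=='top' else im[225:285,245:405]
    b=cv2.resize(b,None,fx=4.2 if c=='top' else 5,fy=4.2 if c=='top' else 5,interpolation=cv2.INTER_CUBIC)
    cv2.imwrite(f'pics/stop_{c}.png',b[:,:,::-1])
E
```

```text
top 131.8082270087158
side 101.35985967132424
('top',) [ 615.647 -251.52    -0.872] 41.287444280976736
('side',) [ 614.966 -252.45    -0.948] 37.19995337363173
('top', 'side') [ 615.571 -251.203   -0.893] 85.44491880365509
```

```bash
python3 - <<'E'
from h import *
T=np.load('top.npz');S=np.load('side.npz')
ims={'top':T['p'],'side':S['p']}
def box(x,y,yaw,z0,z1,L,W):
    c,s=np.cos(yaw),np.sin(yaw)
    return np.array([[x+c*a-s*b,y+s*a+c*b,z] for a in(-L/2,L/2) for b in(-W/2,W/2) for z in(z0,z1)])
out=[]
for c,(u,v) in {'top':(405,150),'side':(310,110)}.items():
    K=12;im=cv2.resize(ims[c][v:v+50,u:u+50],None,fx=K,fy=K,interpolation=cv2.INTER_NEAREST)[...,::-1].copy()
    P=box(615.571,-251.203,-.893,85,109,76,14)
    q=(proj(c,P)-[u,v]+.5)*K
    for i in range(8):
        for j in range(i):
            if bin(i^j).count('1')==1: cv2.line(im,tuple(int(t) for t in q[i]),tuple(int(t) for t in q[j]),(255,255,0),1)
    th=np.linspace(0,2*np.pi,60);w=np.c_[615.571+28*np.cos(th),-251.2+28*np.sin(th),np.full(60,44)]
    cv2.polylines(im,[((proj(c,w)-[u,v]+.5)*K).astype(np.int32)],True,(0,0,255),1)
    out.append(im[:,:396 if 0 else 600])
cv2.imwrite('pics/ov_bar.png',cv2.resize(np.hstack(out),(800,400),interpolation=cv2.INTER_AREA))
E
```

```text
(no output)
```

View pics/ov_bar.png

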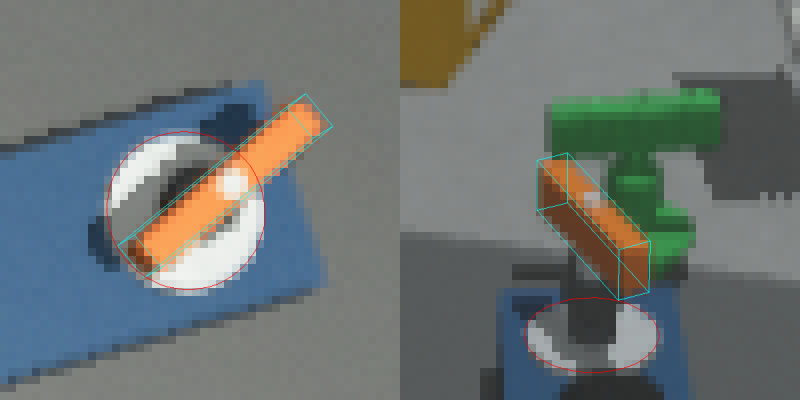

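View pics/stop_top.png

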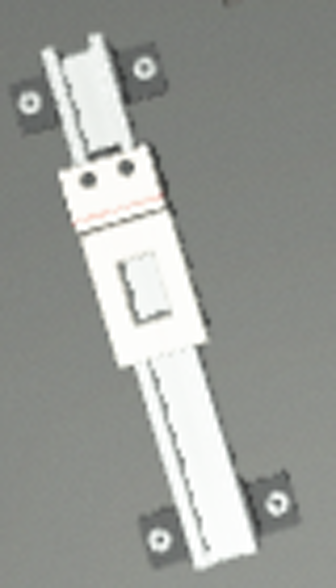

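View pics/stop_side.png

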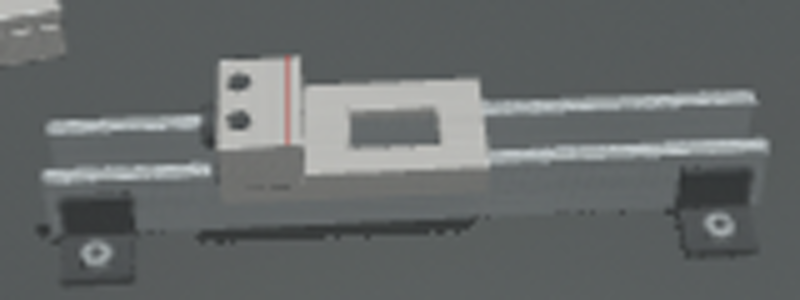

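```bash
cat > stopfit.py <<'E'
from h import *
from scipy.optimize import least_squares
# local coords of corners, zoom coords
top=[((87,30,71),(60,172)),((87,-30,71),(152,147)),((-45,30,49),(120,367)),((-45,-30,49),(207,343)),
((22,12.5,49),(118,264)),((22,-12.5,49),(156,252)),((-22,12.5,49),(135,323)),((-22,-12.5,49),(170,314))]
side=[((22,-12.5,49),(350,110)),((-22,-12.5,49),(438,106)),((-22,12.5,49),(441,145)),((22,12.5,49),(349,148)),
((-45,-30,49),(480,79)),((-45,30,49),(489,164)),((87,-30,71),(220,61)),((45,-30,71),(300,57)),((45,30,71),(303,144)),((87,30,71),(219,150))]
def pix(l,o,K): return np.array([[a/K-.5+o[0],b/K-.5+o[1]] for _,(a,b) in l])
D={'top':(np.array([a for a,_ in top],float),pix(top,(235,135),4.2)),'side':(np.array([a for a,_ in side],float),pix(side,(245,225),5))}
def W(p,L):
    c,s=np.cos(p[2]),np.sin(p[2]);return np.c_[p[0]+c*L[:,0]-s*L[:,1],p[1]+s*L[:,0]+c*L[:,1],L[:,2]]
for cams in(('top',),('side',),('top','side')):
    f=lambda p:np.concatenate([(proj(c,W(p,D[c][0]))-D[c][1]).ravel() for c in cams])
    r=least_squares(f,[567,201,.3],loss='soft_l1',x_scale=[10,10,.1]);print(cams,r.x.round(3),np.sqrt(np.mean(f(r.x)**2)).round(2))
    if len(cams)==1: print(f(r.x).reshape(-1,2).round(1).tolist())
P=r.x
out=[]
for c,(u,v,w,h,K) in {'top':(235,135,80,140,4),'side':(245,225,160,60,5)}.items():
    d=np.load(c+'.npz')['p'];im=cv2.resize(d[v:v+h,u:u+w],None,fx=K,fy=K,interpolation=cv2.INTER_CUBIC)[...,::-1].copy()
    def poly(L,col,closed=True): cv2.polylines(im,[np.round((proj(c,W(P,np.array(L,float)))-[u,v]+.5)*K).astype(np.int32)],closed,col,1)
    poly([(-45,-30,49),(45,-30,49),(45,30,49),(-45,30,49)],(255,0,0));poly([(-22,-12.5,49),(22,-12.5,49),(22,12.5,49),(-22,12.5,49)],(0,0,255))
    poly([(87,-30,71),(45,-30,71),(45,30,71),(87,30,71)],(0,160,0))
    poly([(-200,-20.5,41),(200,-20.5,41)],(255,0,255),0);poly([(-200,20.5,41),(200,20.5,41)],(255,0,255),0)
    cv2.imwrite(f'pics/ov_stop_{c}.png',im)
E
python3 stopfit.py
```

```text
('top',) [5.38114e+02 1.92019e+02 2.78000e-01] 0.37
[[0.3, -0.4], [-0.4, -0.4], [-0.2, 0.2], [0.1, -0.1], [-0.1, -0.4], [-0.4, -0.0], [0.1, 0.8], [0.5, 0.5]]
('side',) [5.38985e+02 1.92431e+02 3.03000e-01] 0.29
[[-0.1, 0.0], [-0.2, 0.0], [-0.1, -0.4], [0.5, -0.2], [-0.1, -0.0], [0.3, 0.6], [-0.4, -0.1], [0.3, -0.1], [0.3, 0.3], [-0.4, -0.1]]
('top', 'side') [5.38666e+02 1.92314e+02 2.91000e-01] 0.39
```

```bash
python3 -c "
import cv2,numpy as np
a=cv2.imread('pics/ov_stop_top.png');b=cv2.imread('pics/ov_stop_side.png');print(a.shape,b.shape)
c=np.zeros((600,800,3),np.uint8);c[:300,:800]=b;cv2.imwrite('pics/ovs.png',c[:300]);
"
```

```text
(560, 320, 3) (300, 800, 3)
```

View pics/ovs.png

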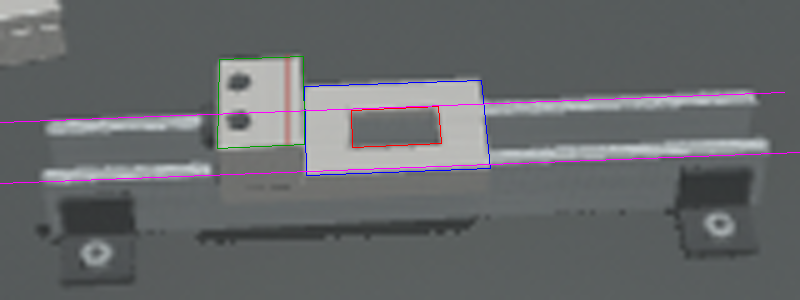

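View pics/ov_stop_top.png

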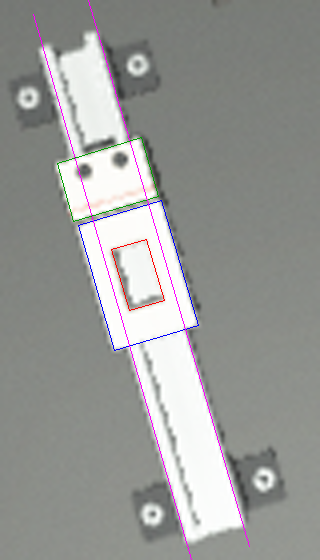

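```bash
cat > railfit.py <<'E'
exec(open('stopfit.py').read().split('for cams')[0])
top=[((180,20.5,41),(42,50)),((180,-20.5,41),(101,34)),((-180,20.5,41),(195,568)),((-180,-20.5,41),(255,550))]
side=[((-180,-20.5,41),(755,92)),((-180,20.5,41),(769,142)),((180,-20.5,41),(47,122)),((180,20.5,41),(43,173))]
D={'top':(np.array([a for a,_ in top],float),pix(top,(235,135),4.2)),'side':(np.array([a for a,_ in side],float),pix(side,(245,225),5))}
for cams in(('top',),('side',),('top','side')):
    f=lambda p:np.concatenate([(proj(c,W(p,D[c][0]))-D[c][1]).ravel() for c in cams])
    r=least_squares(f,[567,201,.3],x_scale=[10,10,.1]);print(cams,r.x.round(3),np.sqrt(np.mean(f(r.x)**2)).round(2));print(f(r.x).reshape(-1,2).round(1).tolist())
    d=np.array([538.6-r.x[0],192.3-r.x[1]]);c,s=np.cos(r.x[2]),np.sin(r.x[2]);print('stop in rail',c*d[0]+s*d[1],-s*d[0]+c*d[1])
E
python3 railfit.py
```

```text
('top',) [5.33802e+02 1.91537e+02 2.96000e-01] 0.18
[[-0.0, -0.0], [-0.1, -0.4], [0.0, 0.3], [0.1, 0.1]]
stop in rail 4.811571252650098 -0.6706240084231537
('side',) [5.34790e+02 1.87938e+02 2.96000e-01] 0.71
[[-0.4, -0.9], [-0.2, 1.0], [0.5, -1.0], [0.0, 1.0]]
stop in rail 4.917429712233469 3.0586243245600637
('top', 'side') [5.34214e+02 1.90075e+02 2.96000e-01] 0.68
[[0.5, -0.2], [0.4, -0.5], [0.5, 0.1], [0.6, -0.0], [-0.2, -0.3], [-0.0, 1.6], [0.4, -0.3], [-0.1, 1.7]]
stop in rail 4.844513251801617 0.8489637995377659
```

Poses from two cameras that agree:
- Hold-down: (615.5, -251.3), bar yaw -0.89
- Stop hole: (538.6, 192.3)
- Rail yaw: 0.296

Next is a helper that converts targets to tool-frame rows.

```bash
cat > go.py <<'E'
import sys
from h import *
from scipy.spatial.transform import Rotation as Ro
def st():
    o=get_obs();R=Ro.from_euler('xyz',o['orientation']).as_matrix();return o,np.array(o['ee_pos']),R
o,p,R=st();yaw=np.arctan2(R[1,0],R[0,0])
print('t %.2f pos %s yaw %.3f tilt %.4f F %s w %.3f j7 %.2f'%(o['t'],p.round(1),yaw,np.arccos(-R[2,1]),np.round(o['wrist_force'],1),o['width'],o['joint_pos'][6]),'T',np.round(o['torque'],2))
if len(sys.argv)>1:
    x,y,z,w=map(float,sys.argv[1:5]);d=R.T@(np.array([x,y,z])-p);tw=-((w-yaw+np.pi)%(2*np.pi)-np.pi)
    print('row cm',(d/10).round(2),'twist',round(tw,3))
E
python3 go.py 615.5 -251.3 200 0.678
```

```text
t 0.70 pos [ 210.5 -615.   231.3] yaw -1.241 tilt 0.0001 F [-0.5 -0.2 -0.4] w 0.998 j7 -0.07 T [ 0.02  0.04 -0.01]
row cm [-21.29   3.13  50.1 ] twist -1.919
```

```bash
python3 -m pendant '[[-2,0,4.6,-0.15,6],[-4,0,9.2,-0.3,6],[-6,0,13.8,-0.45,6],[-8,0,18.4,-0.6,6],[-10,0,23,-0.75,6]]' 60; python3 go.py 615.5 -251.3 200 0.678
```

```text
t: 1.2
ee_pos: [396.4, -445.0, 231.6]
orientation: [-1.571, -0.001, -0.485]
wrist_force: [1.1, -0.0, 0.2]
width: 0.706
t 1.20 pos [ 396.4 -445.   231.6] yaw -0.485 tilt 0.0007 F [ 1.1 -0.   0.2] w 0.706 j7 0.18 T [ 0.01  0.   -0.  ]
row cm [10.35  3.16 27.36] twist -1.163
```

```bash
python3 -m pendant '[[1.7,0,4.5,-0.15,6],[3.4,0.5,9,-0.3,6],[5.1,1,13.5,-0.45,6],[6.8,1.5,18,-0.6,6],[8.5,2,22.5,-0.75,6]]'; python3 go.py 615.5 -251.3 160 0.678
```

```text
t: 1.7
ee_pos: [577.7, -284.5, 211.7]
orientation: [-1.572, -0.0, 0.265]
wrist_force: [0.8, -0.8, -0.6]
width: 0.703
t 1.70 pos [ 577.7 -284.5  211.7] yaw 0.265 tilt 0.0013 F [ 0.8 -0.8 -0.6] w 0.703 j7 0.45 T [-0.04  0.01 -0.03]
row cm [4.51 5.17 2.22] twist -0.413
```

```bash
python3 -m pendant '[[1.5,1.7,0.7,-0.14,6],[3,3.4,1.5,-0.28,6],[4.5,5.2,2.2,-0.413,6],[4.51,5.2,2.22,-0.413,6],[4.51,5.2,2.22,-0.413,6]]'; python3 - <<'E'
from h import *
p,d=snapshot('top');q,e=snapshot('side')
a=cv2.resize(p[130:220,370:490],None,fx=5,fy=5);b=cv2.resize(q[60:180,280:400],None,fx=4,fy=4)
cv2.imwrite('pics/appr_t.png',a[...,::-1]);cv2.imwrite('pics/appr_s.png',b[...,::-1])
E
python3 go.py 615.5 -251.3 80 0.678
```

```text
t: 2.2
ee_pos: [615.2, -251.6, 159.6]
orientation: [-1.572, 0.001, 0.675]
wrist_force: [-0.4, -1.0, 0.0]
width: 0.703
t 2.30 pos [ 615.4 -252.8  160.7] yaw 0.674 tilt 0.0030 F [-0.1 -0.2  0.3] w 0.703 j7 0.72 T [ 0.02 -0.    0.  ]
row cm [0.11 8.07 0.13] twist -0.004
```

View pics/appr_t.png

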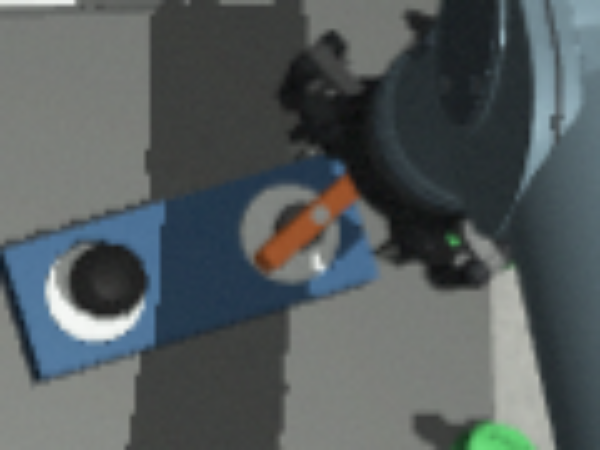

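View pics/appr_s.png

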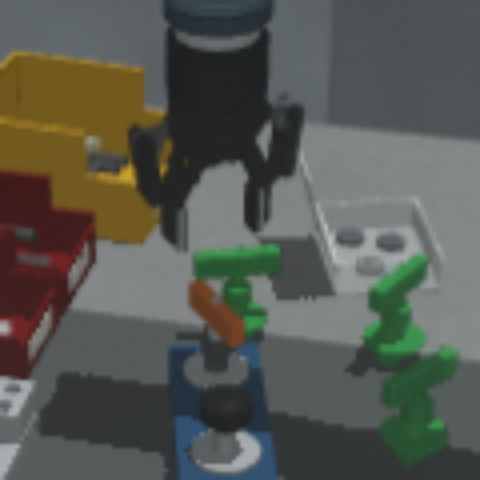

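The side view shows the open jaws straddling the bar: tips at crop (178,240) and (258,220), bar at (215,312). Descending.

```bash
python3 -m pendant '[[0.1,2.5,0.1,0,6],[0.1,5,0.1,0,6],[0.1,7,0.1,0,6],[0.1,8,0.1,0,6],[0.1,8.05,0.1,0,6]]'; python3 go.py 615.5 -251.3 80 0.678
```

```text
t: 2.8
ee_pos: [614.8, -252.3, 79.8]
orientation: [-1.573, 0.002, 0.672]
wrist_force: [-0.8, -0.7, -0.5]
width: 0.703
t 2.80 pos [ 614.8 -252.3   79.8] yaw 0.672 tilt 0.0028 F [-0.8 -0.7 -0.5] w 0.703 j7 0.68 T [0.03 0.02 0.01]
row cm [ 0.12 -0.02  0.04] twist -0.006
```

```bash
python3 -m pendant '[[0.1,0,0,0,3],[0.1,0,0,0,1],[0.1,0,0,0,0.5],[0.1,0,0,0,0.5],[0.1,0,0,0,0.5]]' 30; python3 go.py
```

```text
t: 3.3
ee_pos: [616.1, -252.0, 80.6]
orientation: [-1.574, 0.001, 0.672]
wrist_force: [0.1, -0.4, 3.0]
width: 0.16
t 3.30 pos [ 616.1 -252.    80.6] yaw 0.672 tilt 0.0037 F [ 0.1 -0.4  3. ] w 0.160 j7 0.68 T [-0.07 -0.08 -0.02]
```

```bash
python3 -m pendant '[[0,0,0,0,0],[0,0,0,0,0],[0,-0.5,0,0,0],[0,-2,0,0,0],[0,-4,0,0,0]]' 90; python3 go.py 538.6 192.3 190 1.867
```

```text
t: 3.8
ee_pos: [615.0, -251.4, 120.4]
orientation: [-1.572, 0.002, 0.672]
wrist_force: [0.7, 0.6, -2.2]
width: 0.144
t 3.80 pos [ 615.  -251.4  120.4] yaw 0.672 tilt 0.0025 F [ 0.7  0.6 -2.2] w 0.144 j7 0.70 T [ 0.   -0.04  0.05]
row cm [21.64 -7.05 39.47] twist -1.195
```

```bash
python3 -m pendant '[[0,-4,0,0,0],[0,-8,0,0,0],[2.1,-8,4,-0.12,0],[4.2,-8,8,-0.24,0],[6.3,-8,12,-0.36,0]]'; python3 go.py 538.6 192.3 200 1.867;python3 -c "
from h import *
for n in('top','side'):
  c,R,t=cal(n);print(n,-R.T@t)"
```

```text
t: 4.3
ee_pos: [589.2, -116.7, 201.3]
orientation: [-1.572, 0.002, 1.036]
wrist_force: [0.7, 0.7, -2.4]
width: 0.149
t 4.30 pos [ 589.2 -116.7  201.3] yaw 1.036 tilt 0.0027 F [ 0.7  0.7 -2.4] w 0.149 j7 0.85 T [-0.01 -0.06  0.01]
row cm [24.02  0.05 20.09] twist -0.831
top [ 423.1932351    61.06400062 1284.19225459]
side [360.94298591 878.54559789 811.30707309]
```

Lifted cleanly, with the weight showing at the wrist. Before inserting, I'll raise the hold-down close to the side camera to see the head's angle.

```bash
python3 go.py 350 430 600 1.6; python3 -m pendant '[[2,-2,2,-0.1,0],[5,-5,4,-0.2,0],[8,-8,6,-0.3,0],[11,-11,8,-0.4,0],[14,-15,10,-0.5,0]]'; python3 go.py 350 430 600 1.6
```

```text
t 4.30 pos [ 589.2 -116.7  201.3] yaw 1.036 tilt 0.0027 F [ 0.7  0.7 -2.4] w 0.149 j7 0.85 T [-0.01 -0.06  0.01]
row cm [ 34.78 -40.02  48.38] twist -0.564
t: 4.8
ee_pos: [573.2, 54.1, 349.3]
orientation: [-1.57, 0.003, 1.541]
wrist_force: [1.3, 0.7, -3.1]
width: 0.145
t 4.80 pos [573.2  54.1 349.3] yaw 1.541 tilt 0.0036 F [ 1.3  0.7 -3.1] w 0.145 j7 1.10 T [-0.03 -0.09  0.05]
row cm [ 36.83 -25.16  23.44] twist -0.059
```

```bash
python3 -m pendant '[[4,-2.5,2.5,0,0],[8,-5,5,0,0],[12,-7.5,7.5,0,0],[16,-10,10,0,0],[20,-12.5,12.5,0,0]]'; python3 go.py 350 430 600 1.6
```

```text
t: 5.3
ee_pos: [461.0, 244.5, 466.5]
orientation: [-1.571, 0.004, 1.542]
wrist_force: [0.7, -0.2, -2.2]
width: 0.143
t 5.30 pos [461.  244.5 466.5] yaw 1.542 tilt 0.0043 F [ 0.7 -0.2 -2.2] w 0.143 j7 0.77 T [ 0.03 -0.09 -0.01]
row cm [ 18.16 -13.43  11.64] twist -0.058
```

```bash
python3 -m pendant '[[4,-2.5,2.5,0,0],[8,-5.5,5,0,0],[12,-8.5,7.5,0,0],[15,-11.5,10,-0.05,0],[18,-13.4,11.6,-0.05,0]]'; python3 go.py 350 430 600 1.6
python3 - <<'E'
from h import *
q,e=snapshot('side');np.savez('head1.npz',p=q,d=e)
o=get_obs();p=np.array(o['ee_pos']);print(proj('side',p))
u,v=proj('side',p-[0,0,57])[0].astype(int);print(u,v)
u0=max(0,min(640-130,u-65));v0=max(0,min(400-110,v-70))
cv2.imwrite('pics/head1.png',cv2.resize(q[v0:v0+110,u0:u0+130],None,fx=5,fy=5,interpolation=cv2.INTER_CUBIC)[...,::-1]);print(u0,v0)
cv2.imwrite('pics/head1full.png',q[...,::-1])
E
```

```text
t: 5.8
ee_pos: [350.9, 424.5, 599.2]
orientation: [-1.572, 0.004, 1.593]
wrist_force: [0.8, 0.9, -2.0]
width: 0.145
t 5.80 pos [350.9 424.5 599.2] yaw 1.593 tilt 0.0042 F [ 0.8  0.9 -2. ] w 0.145 j7 0.39 T [ 0.12 -0.08  0.03]
row cm [ 0.55 -0.08  0.08] twist -0.007
[[436.37404352  95.14870464]]
428 138
363 68
```

View pics/head1.png

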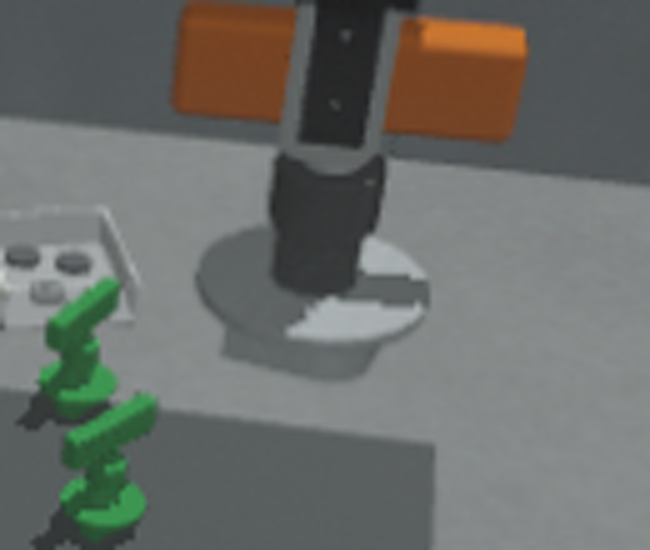

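```bash
python3 - <<'E'
from h import *
f=np.load('head1.npz');uv,P=cloud('side',f['d'])
o=get_obs();p=np.array(o['ee_pos'])
m=(np.linalg.norm(P[:,:2]-p[:2],axis=1)<45)&(P[:,2]<570)&(P[:,2]>520)
uv=uv[m];P=P[m]
for v in range(uv[:,1].min(),uv[:,1].max()+1):
    k=uv[:,1]==v
    print(v,' '.join('%d:(%.0f,%.0f,%.0f)'%(u,a-p[0],b-p[1],c-p[2]) for u,(a,b,c) in zip(uv[k,0],P[k]) ) if v>=126 else '')
E
```

```text
113 
114 
115 
116 
117 
118 
119 
120 
121 
122 
123 
124 
125 
126 403:(32,3,-42) 404:(31,6,-41) 405:(30,6,-41) 406:(29,5,-41) 407:(28,5,-41) 408:(27,5,-41) 409:(25,6,-40) 410:(24,5,-40) 411:(23,5,-40) 412:(22,4,-40) 413:(21,3,-41) 414:(20,4,-40) 415:(19,3,-41) 416:(17,3,-40) 417:(16,3,-40) 418:(15,1,-41) 419:(14,1,-41) 420:(13,0,-41) 421:(12,1,-41) 422:(10,2,-40) 423:(9,3,-40) 424:(8,2,-40) 425:(7,1,-40) 426:(6,-0,-41) 427:(5,0,-40) 428:(4,1,-40) 429:(2,1,-39) 430:(1,-0,-40) 431:(0,0,-40) 432:(-1,-2,-41) 433:(-2,-3,-41) 435:(-5,-4,-41) 436:(-6,-5,-41) 437:(-7,-5,-41) 438:(-8,-2,-40) 439:(-9,-5,-41) 440:(-11,-6,-42) 441:(-12,-5,-41) 442:(-13,-6,-41) 443:(-14,-5,-41) 444:(-15,-6,-41) 445:(-16,-6,-41) 446:(-18,-8,-42) 447:(-19,-7,-41) 448:(-20,-7,-41)
127 403:(32,3,-44) 404:(31,6,-42) 405:(30,8,-41) 406:(29,8,-40) 407:(28,8,-40) 408:(26,8,-40) 409:(25,8,-40) 410:(24,6,-41) 411:(23,7,-40) 412:(22,6,-41) 413:(21,7,-40) 414:(19,6,-41) 415:(18,6,-40) 416:(17,5,-41) 417:(16,5,-41) 418:(15,6,-40) 419:(14,4,-41) 420:(13,3,-41) 421:(11,1,-42) 422:(10,3,-41) 423:(9,3,-41) 424:(8,4,-40) 425:(7
[... 7594 characters left out ...]
) 431:(-3,3,-57) 432:(-4,4,-56) 433:(-5,2,-57) 434:(-6,0,-58) 435:(-8,-1,-59) 436:(-9,-2,-59)
141 417:(14,4,-60) 418:(12,3,-60) 419:(11,3,-60) 420:(10,3,-60) 421:(9,3,-60) 422:(8,3,-60) 423:(6,4,-59) 424:(5,5,-58) 425:(4,4,-59) 426:(3,4,-59) 427:(2,4,-59) 428:(1,5,-57) 429:(-0,5,-57) 430:(-2,3,-58) 431:(-3,2,-59) 432:(-4,3,-58) 433:(-5,3,-58) 434:(-6,1,-59) 435:(-8,0,-59)
142 421:(9,3,-61) 422:(7,4,-61) 423:(6,4,-61) 424:(5,5,-59) 425:(4,4,-60) 426:(3,5,-59) 427:(2,5,-59) 428:(0,5,-59) 429:(-1,5,-59) 430:(-2,4,-59) 431:(-3,4,-59) 432:(-4,3,-59) 433:(-5,2,-60) 434:(-7,1,-60)
143 425:(4,5,-61) 426:(3,4,-61) 427:(1,5,-61) 428:(0,6,-60) 429:(-1,5,-60) 430:(-2,5,-60) 431:(-3,3,-61) 432:(-4,3,-61)
```

The side view shows the head's front face under the washer, square corner at crop (222,355) and round corner at about (360,370). The face is clearly skewed to the bar. I'll fit the angle with depth, and check camera against arm.

```bash
python3 - <<'E'
from h import *
f=np.load('head1.npz');uv,P=cloud('side',f['d']);im=f['p']
o=get_obs();p=np.array(o['ee_pos']);Q=P-p
near=np.linalg.norm(Q[:,:2],axis=1)<50
def fit(m,name):
    a=Q[m]
    for _ in range(5):
        c=np.polyfit(a[:,0],a[:,1],1);r=a[:,1]-np.polyval(c,a[:,0]);a=a[np.abs(r)<2.0]
    print(name,len(a),'yaw',np.arctan(c[0]).round(3),'y0',c[1].round(1),'x',a[:,0].min().round(),a[:,0].max().round(),'z',a[:,2].min().round(),a[:,2].max().round())
for lo,hi in((-1,26),(0,24),(2,22)):
    fit(near&(Q[:,2]<-50)&(Q[:,2]>-62.5)&(Q[:,1]>-5)&(Q[:,0]>lo)&(Q[:,0]<hi),'head')
c=im[uv[:,1],uv[:,0]].astype(int);org=(c[:,0]>c[:,2]*1.6)&(c[:,0]>60)
m=near&org;print('bar x',np.percentile(Q[m,0],[0,1,50,99,100]).round(1),'z',np.percentile(Q[m,2],[0,2,50,98,100]).round(1))
fit(m&(Q[:,2]<12),'bar front')
# washer plane and circle
m=near&(Q[:,2]<-38.5)&(Q[:,2]>-43)&(Q[:,1]>-30)
A=np.c_[Q[m][:,:2],np.ones(m.sum())];s=np.linalg.lstsq(A,Q[m][:,2],rcond=None)[0];print('washer plane',s.round(4))
# finger pad near
for q,n in((p,'tcp'),(p+[0,0,-36.6],'washer top'),(p+[0,0,19-12],'bar bottom')):print(n,proj('side',q).round(1))
E
```

```text
head 122 yaw -0.228 y0 5.2 x -1.0 26.0 z -62.0 -53.0
head 106 yaw -0.224 y0 5.3 x 0.0 24.0 z -62.0 -53.0
head 87 yaw -0.226 y0 5.3 x 2.0 22.0 z -62.0 -53.0
bar x [-30.6 -29.6  -4.4  44.   44.8] z [ 1.   2.1 15.3 24.6 29.3]
bar front 380 yaw 0.025 y0 -0.3 x -30.0 44.0 z 1.0 12.0
washer plane [ 9.9000e-03 -6.0000e-04 -4.1049e+01]
tcp [[436.4  95.1]]
washer top [[431.4 123.7]]
bar bottom [[437.4  89.4]]
```

The depth fit gives a head yaw of -0.226 against a bar yaw of +0.025, so the head sits about -0.25 rad (clockwise) from the bar. The bar yaw agrees with the arm's. This close to the side camera, camera and arm disagree by about 7 mm sideways, so I'll check the relative position again at the stop. Moving there with jaw yaw 0.296+π/2+0.25 = 2.117.

```bash
python3 go.py 538.6 192.3 160 2.117; python3 -m pendant '[[-2.3,3.5,-1.9,-0.1,0],[-4.6,7,-3.8,-0.2,0],[-6.9,10.5,-5.7,-0.3,0],[-9.2,14.5,-7.6,-0.4,0],[-11.5,18.5,-9.5,-0.5,0]]'; python3 go.py 538.6 192.3 160 2.117
```

```text
t 5.85 pos [343.4 432.2 601.9] yaw 1.606 tilt 0.0036 F [-5.5 -0.7 -1.4] w 0.144 j7 0.38 T [-0.02  0.57  0.04]
row cm [-24.82  44.09 -18.69] twist -0.511
t: 6.35
ee_pos: [442.4, 319.7, 415.5]
orientation: [-1.573, -0.002, 2.11]
wrist_force: [1.5, -0.1, -2.8]
width: 0.145
t 6.35 pos [442.4 319.7 415.5] yaw 2.110 tilt 0.0029 F [ 1.5 -0.1 -2.8] w 0.145 j7 1.10 T [ 0.01 -0.12 -0.01]
row cm [-15.92  25.52  -1.66] twist -0.007
```

That offset is explained: the arm was still settling when the picture was taken, so the calibration is fine. Continuing.

```bash
python3 -m pendant '[[-4,6,-0.4,0,0],[-8,12,-0.8,0,0],[-12,19,-1.3,0,0],[-15.92,25.5,-1.66,-0.007,0],[-15.92,25.5,-1.66,-0.007,0]]'; python3 go.py 538.6 192.3 130 2.117
```

```text
t: 6.85
ee_pos: [522.6, 212.5, 204.2]
orientation: [-1.573, -0.001, 2.117]
wrist_force: [1.5, 0.3, -3.2]
width: 0.149
t 6.85 pos [522.6 212.5 204.2] yaw 2.117 tilt 0.0026 F [ 1.5  0.3 -3.2] w 0.149 j7 1.19 T [-0.01 -0.08 -0.02]
row cm [-2.57  7.42 -0.3 ] twist 0.0
```

```bash
python3 -m pendant '[[-1,3,-0.1,0,0],[-2,5.5,-0.2,0,0],[-2.57,7.4,-0.3,0,0],[-2.57,7.4,-0.3,0,0],[-2.57,7.4,-0.3,0,0]]'; python3 - <<'E'
from h import *
import time
o=get_obs();print(np.round(o['ee_pos'],1),np.round(o['joint_vel'],3))
for n,(u,v,w,h,K) in {'top':(225,140,110,100,6),'side':(250,195,140,85,5)}.items():
    q,e=snapshot(n);np.savez('ab_%s.npz'%n,p=q,d=e)
    cv2.imwrite(f'pics/ab_{n}.png',cv2.resize(q[v:v+h,u:u+w],None,fx=K,fy=K,interpolation=cv2.INTER_CUBIC)[...,::-1])
    print(n,np.round(get_obs()['ee_pos'],1))
E
python3 go.py 538.6 192.3 115 2.117
```

```text
t: 7.35
ee_pos: [538.7, 193.1, 131.2]
orientation: [-1.574, -0.002, 2.118]
wrist_force: [0.4, 0.6, -2.2]
width: 0.149
[538.7 193.1 131.2] [-0.004 -0.019 -0.021 -0.012 -0.001 -0.001 -0.   ]
top [539.  193.6 131.8]
side [539.1 193.7 132. ]
t 7.45 pos [539.1 193.7 132. ] yaw 2.118 tilt 0.0051 F [-0.  -0.1 -2. ] w 0.147 j7 1.16 T [ 0.03 -0.05 -0.01]
row cm [-0.09  1.7   0.12] twist 0.001
```

View pics/ab_side.png

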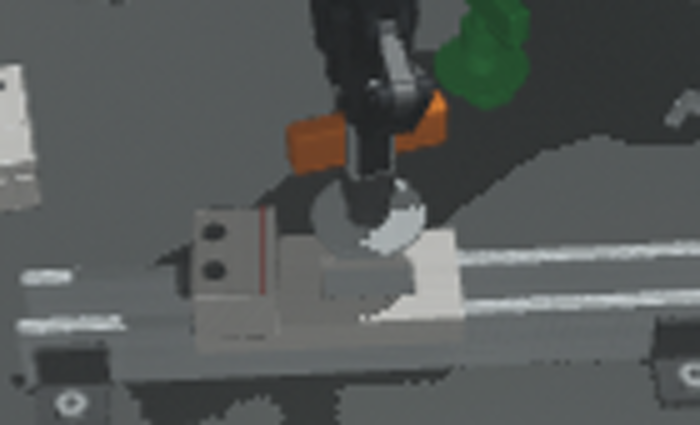

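View pics/ab_top.png

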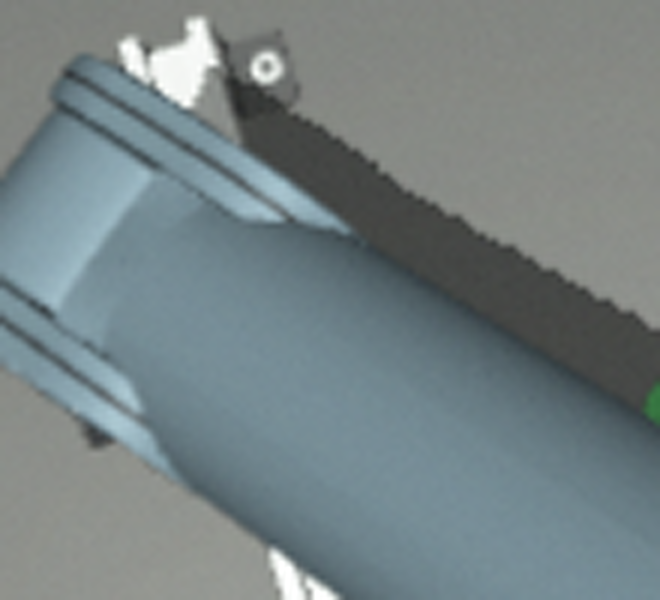

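The top view is blocked by the arm. The side view shows the washer at crop (368,218), above the slot at (365,283). I'll overlay the predicted washer circle.

```bash
python3 - <<'E'
from h import *
f=np.load('ab_side.npz');im=f['p'];K=8;u,v,w,h=290,215,95,60
b=cv2.resize(im[v:v+h,u:u+w],None,fx=K,fy=K,interpolation=cv2.INTER_CUBIC)[...,::-1].copy()
th=np.linspace(0,2*np.pi,80);c=np.array([539,193.6])
for z,col in((132-36.6,(0,0,255)),(132-40.6,(0,200,255))):
    P=np.c_[c[0]+28*np.cos(th),c[1]+28*np.sin(th),np.full(80,z)]
    cv2.polylines(b,[np.round((proj('side',P)-[u,v]+.5)*K).astype(np.int32)],True,col,1)
R=.296
def W(L):
    cc,s=np.cos(R),np.sin(R);L=np.array(L,float);return np.c_[538.6+cc*L[:,0]-s*L[:,1],192.3+s*L[:,0]+cc*L[:,1],L[:,2]]
for L in([(-22,-12.5,49),(22,-12.5,49),(22,12.5,49),(-22,12.5,49)],[(-45,-30,49),(45,-30,49),(45,30,49),(-45,30,49)]):
    cv2.polylines(b,[np.round((proj('side',W(L))-[u,v]+.5)*K).astype(np.int32)],True,(255,0,0),1)
cv2.imwrite('pics/ab_ov.png',b)
uv,P=cloud('side',f['d']);m=(np.hypot(*(P[:,:2]-c).T)<45)&(P[:,2]>85)&(P[:,2]<104);Q=P[m]
print(len(Q),Q.min(0).round(1),Q.max(0).round(1),np.median(Q[:,2]))
E
```

```text
244 [511.8 167.4  89.6] [566.6 221.5 102.9] 94.04417600492826
```

View pics/ab_ov.png

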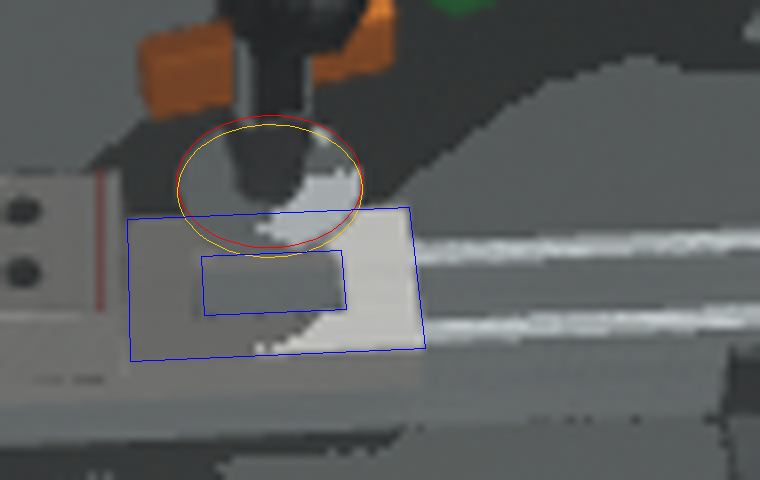

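The prediction matches the washer in the picture. Descending to just above the foot.

```bash
python3 -m pendant '[[-0.07,1,0.1,0,0],[-0.09,2,0.12,0,0],[-0.09,2,0.12,0,0],[-0.09,2,0.12,0,0],[-0.09,2,0.12,0,0]]'; python3 go.py 538.7 192.3 105 2.117
```

```text
t: 7.95
ee_pos: [538.7, 192.5, 112.1]
orientation: [-1.576, -0.001, 2.118]
wrist_force: [-0.0, -0.1, -1.7]
width: 0.147
t 7.95 pos [538.7 192.5 112.1] yaw 2.118 tilt 0.0053 F [-0.  -0.1 -1.7] w 0.147 j7 1.15 T [0.04 0.   0.01]
row cm [-0.02  0.71  0.02] twist 0.001
```

```bash
python3 -m pendant '[[-0.02,0.2,0.02,0,0],[-0.02,0.4,0.02,0,0],[-0.02,0.6,0.02,0,0],[-0.02,0.75,0.02,0,0],[-0.02,0.75,0.02,0,0]]'; python3 go.py 538.7 192.3 100 2.117
```

```text
t: 8.45
ee_pos: [538.5, 192.2, 104.3]
orientation: [-1.575, -0.001, 2.118]
wrist_force: [0.4, 0.4, -3.1]
width: 0.146
t 8.45 pos [538.5 192.2 104.3] yaw 2.118 tilt 0.0049 F [ 0.4  0.4 -3.1] w 0.146 j7 1.14 T [ 0.02  0.05 -0.02]
row cm [ 0.    0.43 -0.02] twist 0.001
```

No contact at head underside of about 46.7 mm, below the foot's top, so the head has entered the slot. Continuing down.

```bash
python3 -m pendant '[[0,0.2,-0.02,0,0],[0,0.4,-0.02,0,0],[0,0.6,-0.02,0,0],[0,0.7,-0.02,0,0],[0,0.7,-0.02,0,0]]'; python3 go.py 538.7 192.3 92 2.117
```

```text
t: 8.95
ee_pos: [538.6, 192.2, 97.1]
orientation: [-1.575, -0.001, 2.118]
wrist_force: [-0.2, 0.4, -1.9]
width: 0.145
t 8.95 pos [538.6 192.2  97.1] yaw 2.118 tilt 0.0046 F [-0.2  0.4 -1.9] w 0.145 j7 1.13 T [-0.02  0.    0.01]
row cm [ 0.    0.51 -0.01] twist 0.001
```

```bash
python3 -m pendant '[[0,0.2,0,0,0],[0,0.4,0,0,0],[0,0.55,0,0,0],[0,0.65,0,0,0],[0,0.65,0,0,0]]'; python3 go.py 538.7 192.3 85 2.117
```

```text
t: 9.45
ee_pos: [538.5, 192.2, 90.4]
orientation: [-1.575, -0.002, 2.118]
wrist_force: [-0.0, -0.0, -2.3]
width: 0.146
t 9.45 pos [538.5 192.2  90.4] yaw 2.118 tilt 0.0044 F [-0.  -0.  -2.3] w 0.146 j7 1.12 T [-0.01  0.03 -0.02]
row cm [-0.    0.54 -0.02] twist 0.001
```

```bash
python3 -m pendant '[[0,0.2,0,0,0],[0,0.4,0,0,0],[0,0.6,0,0,0],[0,0.8,0,0,0],[0,0.8,0,0,0]]'; python3 go.py 538.7 192.3 80 2.117
```

```text
t: 9.95
ee_pos: [539.0, 192.6, 83.2]
orientation: [-1.576, -0.001, 2.118]
wrist_force: [-0.8, -0.1, 9.3]
width: 0.141
t 9.95 pos [539.  192.6  83.2] yaw 2.118 tilt 0.0051 F [-0.8 -0.1  9.3] w 0.141 j7 1.12 T [-0.38  0.49 -0.  ]
row cm [-0.01  0.32  0.04] twist 0.001
```

```bash
python3 -m pendant '[[0,0.2,0.03,0,0],[0,0.35,0.03,0,0],[0,0.35,0.03,0,0],[0,0.35,0.03,0,0]]'; python3 go.py 538.7 192.3 80 2.117
```

```text
t: 10.35
ee_pos: [539.5, 193.0, 80.9]
orientation: [-1.577, -0.0, 2.119]
wrist_force: [-2.3, -1.5, 11.3]
width: 0.149
t 10.35 pos [539.5 193.   80.9] yaw 2.119 tilt 0.0067 F [-2.3 -1.5 11.3] w 0.149 j7 1.11 T [-0.43  0.58 -0.  ]
row cm [-0.02  0.09  0.1 ] twist 0.002
```

Step 1 depth is reached, with the head underside at about 23 mm. Now the clockwise turn (positive twist), pressing lightly and watching the moment.

```bash
python3 -m pendant '[[-0.02,0.1,0.1,0.1,0],[-0.02,0.1,0.1,0.2,0],[-0.02,0.1,0.1,0.3,0],[-0.02,0.1,0.1,0.4,0]]'; python3 go.py 538.7 192.3 80 0.6
```

```text
t: 10.75
ee_pos: [540.4, 193.6, 81.6]
orientation: [-1.581, -0.004, 1.715]
wrist_force: [-0.3, 0.6, 10.1]
width: 0.149
t 10.75 pos [540.4 193.6  81.6] yaw 1.715 tilt 0.0108 F [-0.3  0.6 10.1] w 0.149 j7 0.76 T [-0.12  0.1   0.02]
row cm [-0.1   0.16  0.19] twist 1.115
```

```bash
python3 -m pendant '[[-0.15,0.2,0.25,0.1,0],[-0.15,0.3,0.3,0.2,0],[-0.15,0.3,0.3,0.3,0],[-0.15,0.3,0.3,0.4,0],[-0.15,0.3,0.3,0.5,0]]'; python3 go.py 538.7 192.3 80 0.45
```

```text
t: 11.25
ee_pos: [539.6, 192.9, 80.5]
orientation: [-1.581, -0.012, 1.211]
wrist_force: [0.8, 0.0, 10.8]
width: 0.146
t 11.25 pos [539.6 192.9  80.5] yaw 1.211 tilt 0.0153 F [ 0.8  0.  10.8] w 0.146 j7 0.33 T [-0.25  0.17  0.02]
row cm [-0.09  0.04  0.06] twist 0.761
```

```bash
python3 -m pendant '[[-0.1,0.15,0.1,0.1,0],[-0.15,0.15,0.15,0.2,0],[-0.15,0.15,0.15,0.3,0],[-0.15,0.15,0.15,0.4,0]]'; python3 go.py 538.7 192.3 80 0.45
```

```text
t: 11.65
ee_pos: [539.6, 191.8, 80.6]
orientation: [-1.578, -0.017, 0.807]
wrist_force: [-0.0, -3.4, 11.4]
width: 0.149
t 11.65 pos [539.6 191.8  80.6] yaw 0.807 tilt 0.0184 F [-0.  -3.4 11.4] w 0.149 j7 -0.01 T [-0.99  0.17  0.05]
row cm [-0.03  0.06  0.1 ] twist 0.357
```

```bash
python3 -m pendant '[[-0.05,0.1,0.1,0.08,0],[-0.05,0.1,0.1,0.16,0],[-0.05,0.1,0.1,0.24,0]]'; python3 go.py 538.7 192.3 80 0.45;python3 -m pendant '[[0,0.05,0.05,0.06,0],[0,0.05,0.05,0.1,0]]'; python3 go.py 538.7 192.3 80 0.45
```

```text
t: 11.95
ee_pos: [540.3, 191.6, 81.1]
orientation: [-1.576, -0.02, 0.563]
wrist_force: [0.4, -3.3, 10.4]
width: 0.151
t 11.95 pos [540.3 191.6  81.1] yaw 0.563 tilt 0.0212 F [ 0.4 -3.3 10.4] w 0.151 j7 -0.22 T [-1.02  0.17  0.07]
row cm [-0.1   0.1   0.15] twist 0.113
t: 12.15
ee_pos: [541.5, 191.3, 81.9]
orientation: [-1.577, -0.023, 0.461]
wrist_force: [0.3, -4.3, 9.2]
width: 0.148
t 12.15 pos [541.5 191.3  81.9] yaw 0.461 tilt 0.0234 F [ 0.3 -4.3  9.2] w 0.148 j7 -0.30 T [-1.14  0.22  0.05]
row cm [-0.21  0.18  0.22] twist 0.011
```

```bash
python3 -m pendant '[[-0.2,0.15,0.2,0.04,0],[-0.25,0.2,0.25,0.08,0],[-0.25,0.2,0.25,0.12,0]]'; python3 go.py 538.7 192.3 80 0.45
```

```text
t: 12.45
ee_pos: [540.5, 191.0, 81.5]
orientation: [-1.577, -0.026, 0.34]
wrist_force: [0.8, -5.8, 12.2]
width: 0.148
t 12.45 pos [540.5 191.   81.5] yaw 0.340 tilt 0.0271 F [ 0.8 -5.8 12.2] w 0.148 j7 -0.41 T [-1.44  0.02  0.63]
row cm [-0.13  0.14  0.19] twist -0.11
```

The moment rose to 0.63 N m, so it's turned as far as it goes (bar about 0.05 rad from square). Now let it rise under the lips, then tug.

```bash
python3 -m pendant '[[-0.1,-0.1,0.1,-0.02,0],[-0.1,-0.25,0.1,-0.02,0],[-0.1,-0.25,0.1,-0.02,0]]'; python3 go.py 538.7 192.3 84 0.35
```

```text
t: 12.75
ee_pos: [540.2, 190.8, 84.0]
orientation: [-1.579, -0.028, 0.36]
wrist_force: [4.6, -3.1, 0.7]
width: 0.145
t 12.75 pos [540.2 190.8  84. ] yaw 0.360 tilt 0.0287 F [ 4.6 -3.1  0.7] w 0.145 j7 -0.39 T [-0.87 -0.63  0.26]
row cm [-0.09 -0.    0.19] twist 0.01
```

```bash
python3 -m pendant '[[-0.05,-0.15,0.05,0,0],[-0.05,-0.3,0.05,0,0],[-0.05,-0.3,0.05,0,0]]'; python3 go.py 538.7 192.3 84 0.35
```

```text
t: 13.05
ee_pos: [539.7, 190.5, 84.3]
orientation: [-1.578, -0.028, 0.36]
wrist_force: [10.3, 1.5, -25.9]
width: 0.141
t 13.05 pos [539.7 190.5  84.3] yaw 0.360 tilt 0.0286 F [ 10.3   1.5 -25.9] w 0.141 j7 -0.39 T [ 0.22 -2.31  0.23]
row cm [-0.03  0.03  0.21] twist 0.01
```

Caught: a 23 N pull moved it only 0.3 mm. I'll hold a gentler ~15 N tug for a moment.

```bash
python3 -m pendant '[[0.05,-0.17,0,0,0],[0.05,-0.17,0,0,0],[0.05,-0.17,0,0,0]]'; python3 go.py 538.7 192.3 84 0.35
```

```text
t: 13.35
ee_pos: [540.1, 190.5, 84.2]
orientation: [-1.577, -0.027, 0.361]
wrist_force: [6.7, 0.1, -15.6]
width: 0.147
t 13.35 pos [540.1 190.5  84.2] yaw 0.361 tilt 0.0281 F [  6.7   0.1 -15.6] w 0.147 j7 -0.39 T [ 0.06 -1.37  0.26]
row cm [-0.06  0.02  0.22] twist 0.011
```

```bash
python3 -m pendant '[[0.05,-0.02,0,0,0],[0.08,0,0,0,0],[0.08,0,0,0,0]]'; python3 go.py
```

```text
t: 13.65
ee_pos: [540.4, 190.6, 84.1]
orientation: [-1.578, -0.026, 0.362]
wrist_force: [0.4, -3.2, -0.9]
width: 0.145
t 13.65 pos [540.4 190.6  84.1] yaw 0.362 tilt 0.0273 F [ 0.4 -3.2 -0.9] w 0.145 j7 -0.39 T [-0.51  0.01  0.22]
```

```bash
python3 -m pendant '[[0,0,0,0,2],[0,0,0,0,2.5],[0,0,0,0,3.5],[0,0,0,0,4],[0,0,0,0,4]]'; python3 go.py
```

```text
t: 14.15
ee_pos: [540.4, 190.8, 84.2]
orientation: [-1.577, -0.027, 0.362]
wrist_force: [-0.1, -0.2, 0.2]
width: 0.469
t 14.15 pos [540.4 190.8  84.2] yaw 0.362 tilt 0.0275 F [-0.1 -0.2  0.2] w 0.469 j7 -0.39 T [-0.03 -0.   -0.02]
```

Released with zero force on the wrist. Withdrawing straight up, then clear of the cameras' view.

```bash
python3 -m pendant '[[0,-1.5,0,0,4],[0,-4,0,0,4],[0,-8,0,0,4],[0,-12,0,0,4],[0,-16,0,0,4]]'; python3 go.py 480 -100 350 0.0
```

```text
t: 14.65
ee_pos: [535.8, 190.5, 246.8]
orientation: [-1.577, -0.027, 0.362]
wrist_force: [1.3, -0.2, -0.7]
width: 0.469
t 14.65 pos [535.8 190.5 246.8] yaw 0.362 tilt 0.0282 F [ 1.3 -0.2 -0.7] w 0.469 j7 -0.27 T [-0.02  0.03 -0.01]
row cm [-15.22 -10.58 -25.26] twist 0.362
```

```bash
python3 -m pendant '[[-2,-2,-4,0.07,4],[-5,-4,-8,0.14,4],[-8,-6,-13,0.2,4],[-11,-8,-18,0.28,4],[-14,-10,-22,0.35,4]]'; python3 -m pendant '[[0,0,-2,0,4],[0,0,-3,0,4],[0,0,-3,0,4]]'; python3 - <<'E'
from h import *
for n,(u,v,w,h,K) in {'top':(235,135,80,130,4.5),'side':(245,195,160,90,5)}.items():
    q,e=snapshot(n);np.savez('fin_%s.npz'%n,p=q,d=e)
    cv2.imwrite(f'pics/fin_{n}.png',cv2.resize(q[v:v+h,u:u+w],None,fx=K,fy=K,interpolation=cv2.INTER_CUBIC)[...,::-1])
E
python3 go.py
```

```text
t: 15.15
ee_pos: [486.6, -38.8, 335.5]
orientation: [-1.567, -0.029, 0.009]
wrist_force: [1.1, -0.7, 0.2]
width: 0.47
t: 15.45
ee_pos: [486.7, -69.3, 335.7]
orientation: [-1.567, -0.03, 0.008]
wrist_force: [0.2, -0.3, 0.8]
width: 0.471
t 15.55 pos [486.8 -66.9 335.2] yaw 0.012 tilt 0.0293 F [ 0.3  0.7 -0.4] w 0.466 j7 0.00 T [ 0.02  0.07 -0.  ]
```

View pics/fin_top.png

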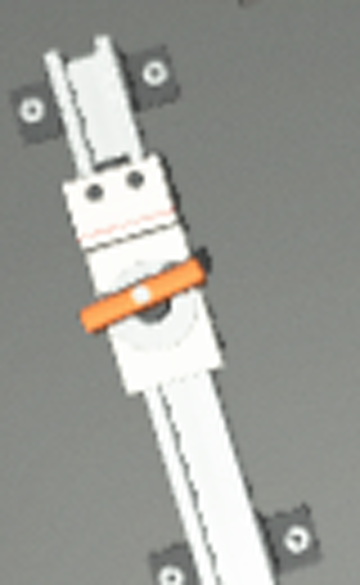

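View pics/fin_side.png

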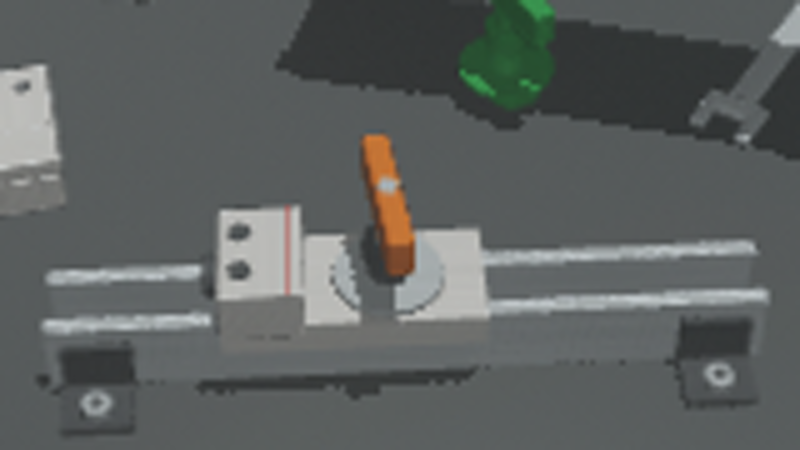

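Both views show the bar across the rail with the washer flat on the foot. In the side view the stop's corners, (220,211) and (480,229), are where they were at the start. One numeric check, then hand in.

```bash
python3 - <<'E'
from h import *
for n in('top','side'):
    f=np.load(f'fin_{n}.npz');uv,P=cloud(n,f['d']);c=f['p'][uv[:,1],uv[:,0]].astype(int)
    m=(c[:,0]>c[:,2]*1.7)&(c[:,0]>80)&(np.hypot(P[:,0]-540,P[:,1]-191)<60)&(P[:,2]>70)
    Q=P[m];t=Q[Q[:,2]>106];d=np.linalg.svd(t[:,:2]-t[:,:2].mean(0),full_matrices=False)[2][0]
    r=cv2.minAreaRect(t[:,:2].astype(np.float32));ends=t[np.abs((t[:,:2]-t[:,:2].mean(0))@d)>18]
    s=np.polyfit((t[:,:2]-t[:,:2].mean(0))@d,t[:,2],1)
    print(n,'top centre',np.round(r[0],1),'z med',np.median(t[:,2]).round(1),'yaw',np.arctan(d[1]/d[0]).round(3),'z slope along bar',s[0].round(3))
# stop shift: template phase on block area
a=np.load('side.npz')['p'];b=np.load('fin_side.npz')['p']
g=lambda x:cv2.cvtColor(x,cv2.COLOR_RGB2GRAY).astype(np.float32)[232:285,280:308]
print('stop block shift px',cv2.phaseCorrelate(g(a),g(b)))
E
```

```text
top top centre [540.1 192.9] z med 111.5 yaw -1.143 z slope along bar -0.018
side top centre [541.9 193.3] z med 110.9 yaw -1.142 z slope along bar -0.015
stop block shift px ((0.0031989004343291327, 0.011308770402749246), 0.9962361341641273)
```

```bash
python3 -c "
from station import *
print(sign_off()); print(get_obs()['t'])"
```

```text
the job is handed in; nothing more can be done
None
the job is handed in; nothing more can be done
```

The orange hold-down is locked in the end stop's slot and the job is handed in, at about 15.6 s; `sign_off()` gives no verdict.

- **Finding the head angle:** I lifted the hold-down from the rack and looked at it with the side camera's depth. The head sat about 0.25 rad clockwise of the bar, so I aligned the head, not the bar, with the slot.
- **Inserting and turning:** It dropped in without contact and I pressed it to about 23 mm. I then turned it clockwise until the moment rose to 0.63 N m.
- **Tugging:** After letting it rise I pulled it twice, at about 23 N and then about 13 N beyond its weight. The first pull was harder than the 15 N you asked for; it moved only 0.3 mm.

Last checks before handing in:

| Check | Result | Needed |
|---|---|---|
| Bar angle from square across the rail | about 0.13 rad | below 0.55 |
| Head underside height, from the bar's top at 111–111.5 mm | about 25–25.5 mm | 24–28.5 |
| Tilt along the bar | about 0.02 rad | below 0.08 |
| Distance from the slot's middle | 1.6–3.5 mm | below 12 |
| Stop movement in the side picture | about 0.01 px | below 8 mm |

The gripper is open and clear of everything. I did not measure the other things on the bench afterwards, but no unexpected contact showed at the wrist.

One check disagreed: in the close-up for the head angle, camera and arm differed by about 7 mm because the arm was still settling. The check above the stop agreed.

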